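# Latch the spring gate over the paint tin

### The job

Secure the closed paint tin in its bench holder: take the black knob of that holder's spring gate, lift the gate a little so that it clears the low lip of its catch, swing it round over the tin against its spring and lower it fully into the notch of the catch, so that it stays latched when you let go. Leave the tin standing in its seat; the empty holder beside it is not in use.

Things in the scene. Friction and masses are not known exactly. Their poses are not given: they have to be found in the camera images.
- holder_knob (a point): Centre of the gate's knob: upright black cylinder, 26 mm across, 50 mm tall, on a 20 mm neck above a flat steel bar 14 mm wide. 145 mm from the post's axis, 54 mm above the bar's underside. Starts open at its stop, fully down; latching needs about 1.3 rad clockwise from above, against a spring (1 N at the knob, rising to 4 N). Lifts up to 30 mm; weight and a spring push it down, 4 to 6 N.
- holder_pivot (a point): On the vertical axis of the gate's post (18 mm steel, top 160 mm above the bench, coil spring round it), 111 mm above the bench, level with the lowered bar's underside. Axes of the holder (base plate 130 x 260 x 10 mm): y from the post past the tin to the catch, z up; the open gate points to about -x. The bar's tip is 208 mm from this axis. The empty holder nearby is of the same make.
- holder_catch (a point): Middle of the catch's notch, 111 mm above the bench at the lowered bar's underside, 190 mm from the post's axis; axes as the holder's. The notch, atop a steel column, is open above and 36 mm wide across x: on the -x side a lip 16 mm high, 8 mm thick, which the bar must pass over and which then holds it; on +x a stop 34 mm high. Latched, the knob is as low as at the start.
- tin_center (a point): Centre of the closed paint tin, 86 mm in diameter, 95 mm tall, about 0.5 kg, with dark drips; it stands in a 10 mm high seat ring midway along the holder, its lid 6 mm below the lowered bar.

How it is judged:
By the outcome, as a careful person would: the job done as asked, in the order asked, and still so for the second after the job is handed in, with the robot touching nothing.
It also fails if it takes over 38 s, if anything falls off the work surface, if the arm or the gripper's body presses on something with over 40 N, if the wrist force passes 120 N, or if a joint passes its speed limit or range.

### The arm

A 7-joint arm with a two-finger parallel gripper is mounted at the origin on the work surface. World frame = base frame: x ahead of the robot, y to its left, z up, the work surface at z = 0. Lengths are in mm, angles in rad, forces in N, time in s.
With the tool pointing down it reaches from about 425 to 800 mm from the base axis. Payload 8.3 kg.
Tool frame: the origin (TCP) lies at the very end of the fingers, on their centre line; the grasp point (between the pads) lies 19 mm behind it (arm.grasp_offset is the distance from the TCP to the grasp point, in mm); z points along the fingers, y is the direction in which the jaws open and shut (so a half turn about z gives the same grasp; the last joint's range is limited). The gripper opens to 85 mm and grips with 20 to 120 N. Pads are 22 mm wide; open, the fingers measure 114 mm over their backs; the gripper's body (76 mm by 85 mm) begins 54 mm behind the grasp point. The pads swing forward as they close: fully open they stand 13 mm farther back than shut.
Start: joints at [-1.285, 0.383, 0.016, 1.37, -0.006, 1.388, -0.046], TCP at [213.554, 587.365, 231.279] pointing down, gripper open.
Joint ranges: [-2.95, 2.95], [-0.25, 2.06], [-1.52, 1.56], [0.18, 2.33], [-1.44, 4.58], [0.02, 2.06], [-3.01, 3.01]. Speed limits (rad/s): [2.39, 2.39, 3.01, 3.01, 3.14, 3.14, 3.14].

### API

Orientations are given as [roll, pitch, yaw] about the fixed x, y, z axes, in that order (R = Rz(yaw) Ry(pitch) Rx(roll)).
In Python, from bench import arm gives the robot as it stands. The module is installed in compiled form; this text tells all that it offers.
- The arm moves only by the shell command python3 -m inch 'ROWS' [OPENING] [FORCE]. ROWS is JSON, a list of rows, each a list of 2 entries, a list of its own where there are three numbers: the shift along the tool's x, y, z in mm, then the turn, a rotation vector about the tool's x, y, z in degrees. A call has 1 to 5 rows; each row shifts and turns the commanded pose from where the row before left it, along the tool's axes as they then stand; what a row does not reach is not made up. A row lasts 1/8 s, in which the tool goes at most 62.5 mm and 10.7 degrees, less where a joint would pass 70% of its speed; a pose out of reach is approached as far as the arm can. A call is refused whole if a number of a shift passes 62.5 or a number of a turn 10.7, either way. A call with a gripper value outside its range is refused whole. OPENING is the opening, from 0 (shut) to 1 (fully open), set as the call begins (- or left out, the last holds). The fingers move at their own pace and stop on an object; FORCE is the grip in N (left out, the last holds). Time passes only in rows, so rows that do not move let the fingers close. It gives the time, the measured TCP pose, the force and the opening at its end, in the units of the state.
- arm.get_state(): the state, without advancing time (a new reading comes with each control period).
- arm.capture(name): name is "scene" or "top" or "wrist"; returns (picture, depth): 420x560x3 uint8, blue, green, red; 420x560 float32, mm along the optical axis (not along the pixel's ray), 0 where there is no reading.
- arm.calibration(name): a dict with "mtx" (3x3 intrinsics, pixels), "rvec" (rotation vector, rad) and "tvec" (3), from world to camera coordinates, as OpenCV has them; the wrist camera has in their place "tool_from_camera" (4x4, takes a point from camera to tool coordinates, whose origin is the TCP and whose axes are the flange's). Camera axes: x right, y down, z forward; pixel columns grow to the right and rows downward; lengths in mm; the calibration is good to about 2 mm. A picture is of the moment at which its call begins: read the wrist's pose just before it. calibration takes no time and is no camera call.
- arm.hand_in(): hands the job in, once; it reports no verdict.
The state is a dict: "time_s": time; "joint_positions": joint angles; "qvel": joint speeds; "tau": joint torques, N m; "tool_pos": TCP position; "tcp_rot": TCP orientation; "force": force on the tool from outside, world axes, zero at the start; "moment": the same for the moment, N m; "gripper_width": finger opening in mm.
Only numpy, scipy, OpenCV 4.12 (cv2) and the standard library are available. Lean on these libraries where they do the work, as an engineer would, in place of code of your own. Each camera call takes 0.05 s, during which the arm holds its last target.

## Working session

There is one attempt and no reset: what is moved stays moved. The work goes in short steps, Python scripts to look and compute and a shell command to move; the robot and the scene stay as the last step left them, time stands still between calls to the robot, and variables do not carry over. Pictures are saved under pics/ and viewed, and the job is handed in when it is done.

```bash
mkdir -p pics; python3 - <<'E'
from bench import arm
import cv2,numpy as np
s=arm.get_state();print({k:np.round(v,3).tolist() for k,v in s.items()}, arm.grasp_offset)
for n in("scene","top"):
    p,d=arm.capture(n);cv2.imwrite(f"pics/{n}0.png",p);np.save(f"pics/{n}0.npy",d)
    c=arm.calibration(n);R=cv2.Rodrigues(np.array(c["rvec"],float))[0];print(n,np.round(c["mtx"],1).tolist(),(-R.T@np.array(c["tvec"]).ravel()).round(),R.round(2).tolist())
E
```

```text
{'time_s': 0.0, 'joint_positions': [-1.285, 0.384, 0.016, 1.371, -0.006, 1.388, -0.047], 'qvel': [-0.0, 0.0, -0.0, 0.001, 0.002, 0.002, -0.002], 'tau': [-0.0, -62.761, 0.844, -37.181, 0.016, 0.015, -0.0], 'tool_pos': [213.427, 586.907, 230.272], 'tcp_rot': [-3.14, 0.0, 2.793], 'force': [0.486, -0.156, -0.237], 'moment': [-0.023, 0.015, -0.012], 'gripper_width': 85.545} 18.700000000000003
scene [[494.1, 0.0, 280.0], [0.0, 494.1, 203.1], [0.0, 0.0, 1.0]] [1179.  334.  789.] [[-0.49, 0.87, 0.02], [0.59, 0.34, -0.73], [-0.64, -0.35, -0.68]]
top [[480.5, 0.0, 275.7], [0.0, 480.5, 212.2], [0.0, 0.0, 1.0]] [ 359.   -2. 1153.] [[-0.0, -1.0, -0.02], [-0.98, 0.0, -0.2], [0.2, 0.02, -0.98]]
```

View pics/scene0.png

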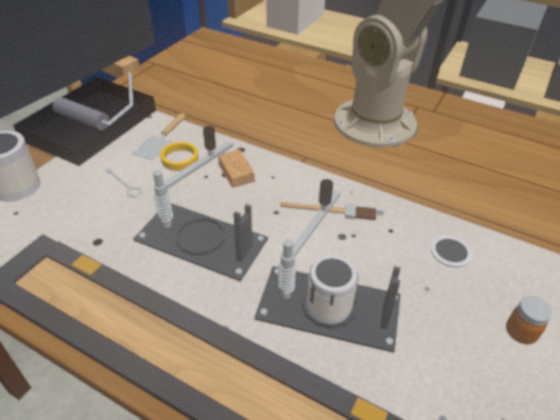

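View pics/top0.png

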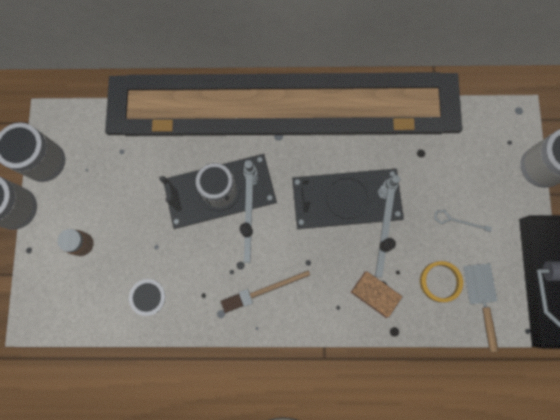

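The scene view shows the tin's holder with its knob at about (326,192), post at (288,245), tin lid at (333,272) and catch at (392,290). In the top view the knob is at (246,230), the post at (249,165), the tin at (214,180) and the catch at (170,193). The empty holder is farther to the robot's right. Next I'll zoom in to refine these.

```bash
python3 - <<'E'
import cv2
a=cv2.imread("pics/top0.png")[140:280,150:290];b=cv2.imread("pics/scene0.png")[170:350,240:420]
cv2.imwrite("pics/topz.png",cv2.resize(a,None,fx=4,fy=4,interpolation=cv2.INTER_CUBIC));cv2.imwrite("pics/scz.png",cv2.resize(b,None,fx=3,fy=3,interpolation=cv2.INTER_CUBIC))
E
cat > h.py <<'E'
from bench import arm
import cv2,numpy as np
def ray(n,uv):
    c=arm.calibration(n);R=cv2.Rodrigues(np.array(c["rvec"],float))[0];t=np.array(c["tvec"],float).ravel()
    K=np.array(c["mtx"],float);d=R.T@np.linalg.inv(K)@np.array([*uv,1.]);return -R.T@t,d
def onz(n,uv,z):
    o,d=ray(n,uv);return o+d*(z-o[2])/d[2]
def tri(u1,u2):
    o,d=ray("top",u1);p,e=ray("scene",u2);s=np.linalg.lstsq(np.c_[d,-e],p-o,rcond=None)[0]
    a=o+s[0]*d;b=p+s[1]*e;return (a+b)/2,np.linalg.norm(a-b)
E
```

```text
(no output)
```

View pics/topz.png

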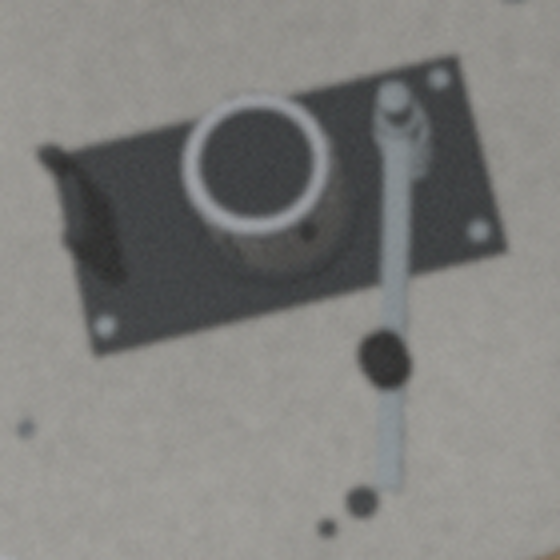

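View pics/scz.png

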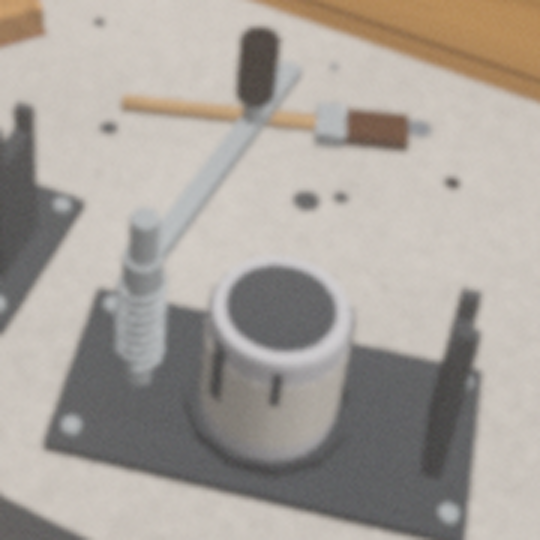

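```bash
python3 - <<'E'
from h import *
T=lambda x,y:(150+(x-1.5)/4,140+(y-1.5)/4); S=lambda x,y:(240+(x-1)/3,170+(y-1)/3)
for n,t,s,z in [("knob",(385,360),(258,66),165),("post",(396,95),(145,215),160),("lid",(257,164),(281,307),105),("stop",(48,155),(470,293),145)]:
    p,e=tri(T(*t),S(*s));print(n,p.round(1),"gap",round(e,1),"top@z",onz("top",T(*t),z).round(1),"scene@z",onz("scene",S(*s),z).round(1))
for c in [(458,57),(508,250),(96,354)]: print("corner",onz("top",T(*c),10).round(1))
for c in [(48,445),(100,291),(481,374),(465,538)]: print("cornerS",onz("scene",S(*c),10).round(1))
a=onz("top",T(75,238),127);print("lip",a.round(1))
E
```

```text
knob [519.6  76.4 166.5] gap 0.2 top@z [519.8  76.7 165. ] scene@z [518.1  75.7 165. ]
post [664.2  73.1 161.9] gap 1.2 top@z [665.1  72.7 160. ] scene@z [662.4  72.9 160. ]
lid [641.8 154.9 105.5] gap 0.2 top@z [641.9 155.1 105. ] scene@z [641.4 154.6 105. ]
stop [630.6 256.6 168.2] gap 1.4 top@z [636.8 263.4 145. ] scene@z [610.4 253.  145. ]
corner [735.6  45.6  10. ]
corner [612.6  14.7  10. ]
corner [549.3 264.   10. ]
cornerS [737.8  50.7  10. ]
cornerS [615.7  17.6  10. ]
cornerS [552.2 265.1  10. ]
cornerS [670.4 296.3  10. ]
lip [594.5 251.  127. ]
```

```bash
python3 -m inch '[[[-20,-16,0],[0,0,0]],[[-38,-31,0],[0,0,0]],[[-40,-33,0],[0,0,0]],[[-40,-33,0],[0,0,0]],[[-40,-33,0],[0,0,0]]]' 1 40; python3 -m inch '[[[-40,-33,0],[0,0,0]],[[-40,-33,0],[0,0,0]],[[-40,-33,0],[0,0,0]],[[-40,-33,0],[0,0,0]],[[-40,-33,0],[0,0,0]]]'
```

```text
time_s: 0.72
tool_pos: [331.5, 387.6, 231.0]
tcp_rot: [-3.141, -0.0, 2.793]
force: [0.7, 1.2, 0.0]
gripper_width: 85.7
time_s: 1.35
tool_pos: [462.9, 164.3, 231.1]
tcp_rot: [-3.141, -0.0, 2.793]
force: [-0.1, 1.0, -0.4]
gripper_width: 85.8
```

```bash
python3 -m inch '[[[-40,-32,0],[0,0,0]],[[-30,-22,0],[0,0,0]],[[-14,-10,0],[0,0,0]],[[0,0,0],[0,0,-10]],[[0,0,0],[0,0,-9]]]'; python3 -m inch '[[[0,0,0],[0,0,0]]]'; python3 - <<'E'
from h import *
p,d=arm.capture("wrist");cv2.imwrite("pics/w1.png",p);np.save("pics/w1.npy",d)
s=arm.get_state();print(s["tool_pos"],s["tcp_rot"],s["joint_positions"]);print(arm.calibration("wrist"))
p,d=arm.capture("scene");cv2.imwrite("pics/s1.png",p)
E
```

```text
time_s: 1.98
tool_pos: [519.4, 76.7, 230.8]
tcp_rot: [-3.141, -0.001, 3.129]
force: [-1.0, 0.9, 0.6]
gripper_width: 85.7
time_s: 2.1
tool_pos: [519.4, 77.0, 230.9]
tcp_rot: [-3.141, -0.001, 3.123]
force: [-0.1, -0.2, -0.4]
gripper_width: 85.3
[519.39194865  76.98663941 230.98071528] [-3.14137783e+00 -7.00210574e-04  3.12090062e+00] [-0.57059948  0.16968023  0.41479682  1.65988944 -0.07008995  1.32747548
  1.40595482]
{'mtx': array([[326.09296046,   0.        , 282.18126278],
       [  0.        , 326.09296046, 208.2039259 ],
       [  0.        ,   0.        ,   1.        ]]), 'tool_from_camera': array([[ 1.38428592e-04, -9.48464041e-01, -3.16884747e-01,
         8.15182889e+01],
       [ 9.99999865e-01, -2.76943819e-05,  5.19733753e-04,
         9.28764643e-01],
       [-5.01724703e-04, -3.16884776e-01,  9.48463909e-01,
        -1.43541803e+02],
       [ 0.00000000e+00,  0.00000000e+00,  0.00000000e+00,
         1.00000000e+00]])}
```

View pics/w1.png

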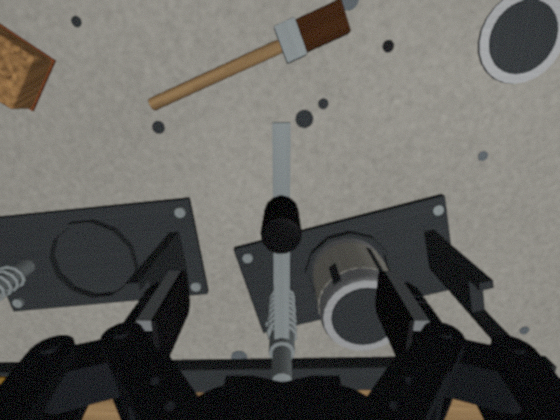

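View pics/s1.png

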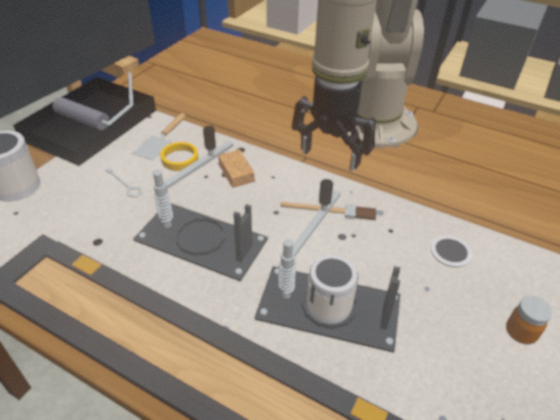

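The wrist view shows the knob midway between the open fingers, with its top face at about (282,237). The post top is at about (283,350) and the tin is on the right at about (352,280). Cross-checking the knob position by ray.

```bash
cat >> h.py <<'E'
from scipy.spatial.transform import Rotation as Ro
def wz(uv,z,pos,rot):
    c=arm.calibration("wrist");T=np.array(c["tool_from_camera"]);R=Ro.from_euler("xyz",rot).as_matrix()
    d=R@T[:3,:3]@np.linalg.inv(c["mtx"])@np.array([*uv,1.]);o=R@T[:3,3]+np.array(pos);return o+d*(z-o[2])/d[2]
E
python3 - <<'E'
from h import *
pos=[519.4,77,231];rot=[-3.1414,-.0007,3.121]
for n,u,z in[("knobtop",(281.5,237),190),("posttop",(283,350),160),("bar tip",(282,124),115),("lid",(364,312),105)]:print(n,wz(u,z,pos,rot).round(1))
d=np.load("pics/w1.npy");print(d[225:245:5,270:295:5])
E
```

```text
knobtop [518.2  77.6 190. ]
posttop [630.8  76.4 160. ]
bar tip [456.   79.2 115. ]
lid [636.2 155.5 105. ]
[[196.4529  197.08809 196.75993 196.62212 197.53687]
 [198.16103 197.97864 198.38808 197.86499 197.28084]
 [198.72629 197.61864 199.5048  198.78036 199.10457]
 [199.66405 199.14233 200.04225 198.51096 200.39943]]
```

```bash
python3 -m inch '[[[0,0,25],[0,0,0]],[[0,0,30],[0,0,0]],[[0,0,20],[0,0,0]],[[0,0,8],[0,0,0]],[[0,0,0],[0,0,0]]]' 1 60; python3 -m inch '[[[0,0,0],[0,0,0]],[[0,0,0],[0,0,0]],[[0,0,0],[0,0,0]],[[0,0,0],[0,0,0]],[[0,0,0],[0,0,0]]]' 0 60; python3 - <<'E'
from h import *
p,d=arm.capture("wrist");cv2.imwrite("pics/w2.png",p)
p,d=arm.capture("scene");cv2.imwrite("pics/s2.png",cv2.resize(p[60:320,220:440],None,fx=2.2,fy=2.2))
E
```

```text
time_s: 2.82
tool_pos: [519.5, 77.1, 148.2]
tcp_rot: [-3.141, -0.001, 3.123]
force: [0.1, 0.6, 0.4]
gripper_width: 85.5
time_s: 3.45
tool_pos: [519.8, 77.0, 148.7]
tcp_rot: [3.141, 0.0, 3.124]
force: [-1.3, -1.2, 5.1]
gripper_width: 24.5
```

View pics/w2.png

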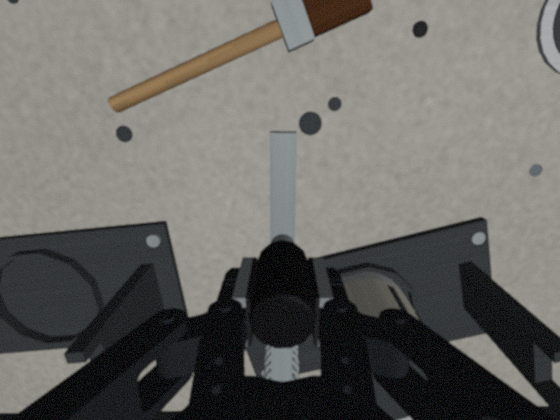

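View pics/s2.png

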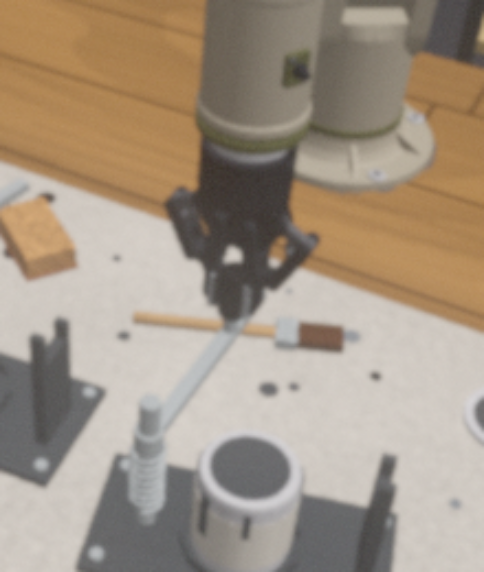

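Gripped: the knob is between the pads, width 24.5 mm. Next I'll lift it 22 mm and start the arc.

```bash
python3 -m inch '[[[0,0,-8],[0,0,0]],[[0,0,-14],[0,0,0]],[[0,0,0],[0,0,0]]]' ; python3 -m inch '[[[-1.2,18.8,0],[0,0,7.5]],[[-1.2,18.8,0],[0,0,7.5]]]'; python3 - <<'E'
from h import *
s=arm.get_state();p=s["tool_pos"];print(p,np.hypot(*(p[:2]-[664.5,73])),np.degrees(np.arctan2(p[1]-73,p[0]-664.5)),s["force"],s["moment"])
p,d=arm.capture("scene");cv2.imwrite("pics/s3.png",cv2.resize(p[60:320,220:440],None,fx=2.2,fy=2.2))
E
```

```text
time_s: 3.92
tool_pos: [519.8, 76.9, 170.6]
tcp_rot: [-3.141, 0.0, 3.124]
force: [4.6, -0.9, -7.2]
gripper_width: 24.7
time_s: 4.18
tool_pos: [525.4, 114.1, 169.7]
tcp_rot: [-3.141, 0.001, 2.858]
force: [7.8, -3.3, -6.0]
gripper_width: 24.8
[525.43106558 114.08671531 169.65813009] 145.01133298894032 163.54067993644028 [ 7.80456306 -3.27113855 -5.96996743] [-0.50719613 -1.72926473  0.16214439]
```

View pics/s3.png

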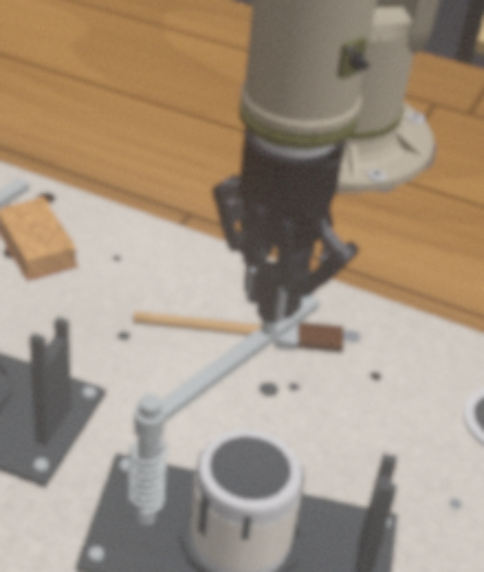

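The bar is lifted and following the gripper; the forces are low. I'll continue the arc.

```bash
python3 -m inch '[[[-1.2,18.8,0],[0,0,7.5]],[[-1.2,18.8,0],[0,0,7.5]],[[-1.2,18.8,0],[0,0,7.5]],[[-1.2,18.8,0],[0,0,7.5]],[[0,0,0],[0,0,0]]]'; python3 - <<'E'
from h import *
s=arm.get_state();p=s["tool_pos"];print(p,np.hypot(*(p[:2]-[664.5,73])),np.degrees(np.arctan2(p[1]-73,p[0]-664.5)),s["tcp_rot"],s["force"],s["moment"])
p,d=arm.capture("scene");cv2.imwrite("pics/s4.png",cv2.resize(p[60:320,220:440],None,fx=2.2,fy=2.2))
E
```

```text
time_s: 4.85
tool_pos: [563.9, 176.9, 168.7]
tcp_rot: [-3.138, 0.002, 2.336]
force: [3.2, -5.0, -6.1]
gripper_width: 24.9
[563.90085985 176.86382256 168.71140182] 144.59557612847533 134.08522977756377 [-3.13842331e+00  1.95043083e-03  2.33614320e+00] [ 3.23934866 -4.95181902 -6.07038104] [-0.71216294 -0.84883594  0.19887787]
```

View pics/s4.png

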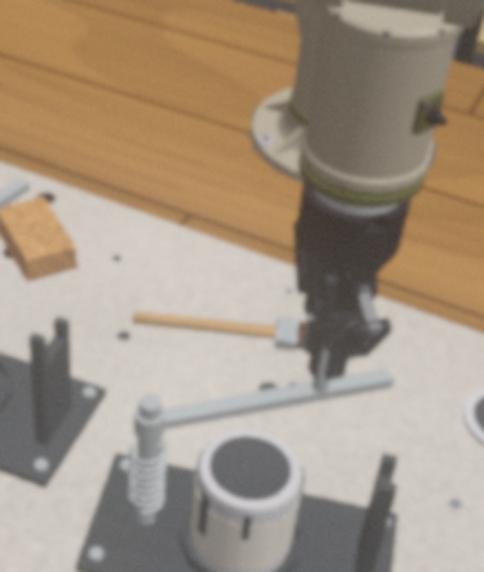

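```bash
python3 -m inch '[[[-1.2,18.8,-2],[0,0,7.5]],[[-1.2,18.8,-2],[0,0,7.5]],[[0,0,0],[0,0,0]]]'; python3 - <<'E'
from h import *
s=arm.get_state();p=s["tool_pos"];print(p,np.hypot(*(p[:2]-[664.5,73])),np.degrees(np.arctan2(p[1]-73,p[0]-664.5)),s["tcp_rot"],s["force"],s["moment"])
p,d=arm.capture("scene");cv2.imwrite("pics/s5.png",cv2.resize(p[160:340,260:440],None,fx=3,fy=3))
E
```

```text
time_s: 5.28
tool_pos: [593.9, 198.8, 172.4]
tcp_rot: [-3.138, 0.003, 2.074]
force: [1.2, -4.7, -5.9]
gripper_width: 24.9
[593.91658695 198.75367488 172.43237561] 144.2081999843341 119.30476137121732 [-3.13807870e+00  2.69081176e-03  2.07380392e+00] [ 1.22672992 -4.67731239 -5.9112036 ] [-0.8305666  -0.59847161  0.3002693 ]
```

View pics/s5.png

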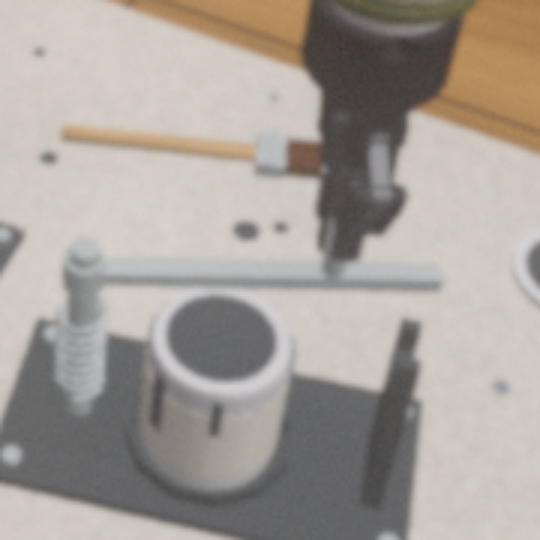

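```bash
python3 - <<'E'
from h import *
c=arm.calibration("scene");P=664.5,73
hy=np.array([-.246,.969]);hx=np.array([.969,.246])
for n,x,z in[("lip",-22,127),("stop",22,145),("lip base",-22,111),("notch",0,111)]:
    q=np.array(P)+190*hy+x*hx
    uv=cv2.projectPoints(np.array([[*q,z]]),c["rvec"],c["tvec"],c["mtx"],None)[0].ravel();print(n,q.round(),((uv-[260,160])*3).round())
for z in (115,135,139):
    a=np.radians(119.3);q=np.array(P)+208*np.array([np.cos(a),np.sin(a)])
    uv=cv2.projectPoints(np.array([[*q,z]]),c["rvec"],c["tvec"],c["mtx"],None)[0].ravel();print("tip",z,((uv-[260,160])*3).round())
E
```

```text
lip [596. 252.] [409. 325.]
stop [639. 263.] [408. 364.]
lip base [596. 252.] [405. 343.]
notch [618. 257.] [401. 372.]
tip 115 [429. 301.]
tip 135 [436. 279.]
tip 139 [437. 275.]
```

The predictions match the picture: the lip top is at (410,323), and the bar tip at (440,275) agrees with the underside being about 135 mm up, above the lip. The last 15° of swing comes next.

```bash
python3 -m inch '[[[-0.8,18.8,0],[0,0,7.5]],[[-0.8,18.8,0],[0,0,7.5]],[[0,0,0],[0,0,0]],[[0,0,0],[0,0,0]]]'; python3 - <<'E'
from h import *
s=arm.get_state();p=s["tool_pos"];print(p,np.hypot(*(p[:2]-[664.5,73])),np.degrees(np.arctan2(p[1]-73,p[0]-664.5)),s["tcp_rot"],s["force"],s["moment"])
p,d=arm.capture("scene");cv2.imwrite("pics/s6.png",cv2.resize(p[160:340,260:440],None,fx=3,fy=3))
p,d=arm.capture("top");cv2.imwrite("pics/t6.png",cv2.resize(p[130:270,130:270],None,fx=4,fy=4))
E
```

```text
time_s: 5.82
tool_pos: [627.9, 212.1, 172.1]
tcp_rot: [-3.138, 0.004, 1.813]
force: [1.4, -7.1, -6.1]
gripper_width: 24.6
[627.85287818 212.13844394 172.06233864] 143.8836965015434 104.75578654552204 [-3.13771492  0.00385496  1.81300987] [ 1.38036231 -7.05867742 -6.05205763] [-1.21413934 -0.56053335  0.4713017 ]
```

View pics/s6.png

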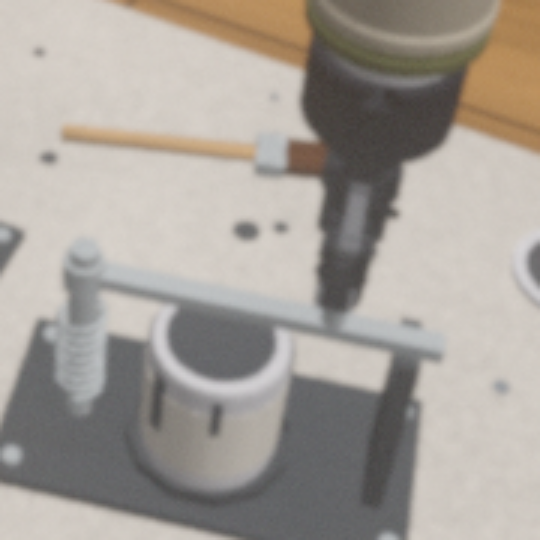

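View pics/t6.png

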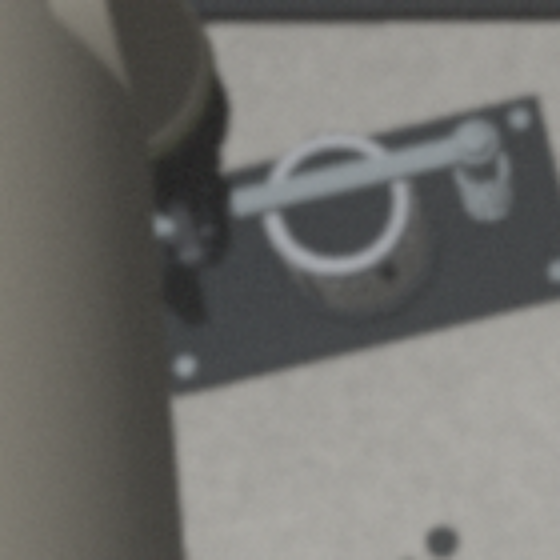

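The bar lies over the notch, just in front of the lip tip at (410,322), and crosses over the tin; the angle is 104.8° against a target of 104.2°. I'll lower it now.

```bash
python3 -m inch '[[[0,0,7],[0,0,0]],[[0,0,8],[0,0,0]],[[0,0,7],[0,0,0]],[[0,0,2],[0,0,0]],[[0,0,0],[0,0,0]]]'; python3 - <<'E'
from h import *
s=arm.get_state();p=s["tool_pos"];print(p,np.degrees(np.arctan2(p[1]-73,p[0]-664.5)),s["tcp_rot"],s["force"],s["moment"])
p,d=arm.capture("scene");cv2.imwrite("pics/s7.png",cv2.resize(p[160:340,260:440],None,fx=3,fy=3))
E
```

```text
time_s: 6.55
tool_pos: [627.9, 212.2, 148.9]
tcp_rot: [-3.139, 0.003, 1.813]
force: [0.0, -6.1, -4.5]
gripper_width: 24.8
[627.93479877 212.20649456 148.92593944] 104.71735095107472 [-3.13887689  0.00335261  1.81315448] [ 0.00667672 -6.13541026 -4.45531135] [-1.24885481 -0.45637483  0.41042375]
```

View pics/s7.png

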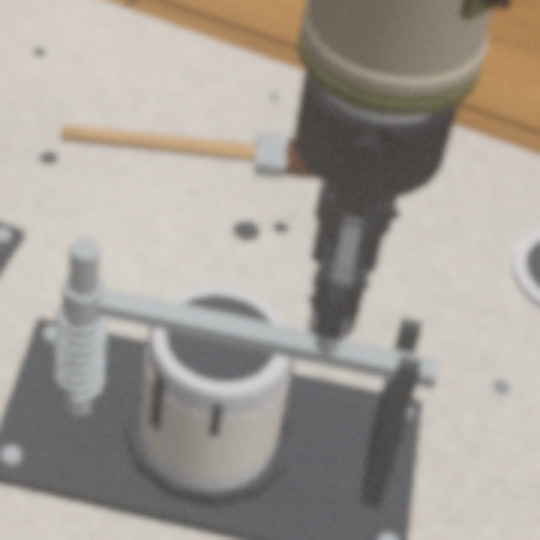

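The bar is now between the prongs: the lip is behind it at (410,325) and the stop in front at (403,365). The force is still −4.5 N, so the spring's weight is still on the grip. I'll press a little lower until the contact reverses.

```bash
python3 -m inch '[[[0,0,1.5],[0,0,0]],[[0,0,0],[0,0,0]]]'; python3 -m inch '[[[0,0,1],[0,0,0]],[[0,0,0],[0,0,0]]]'
```

```text
time_s: 6.85
tool_pos: [628.4, 212.4, 148.7]
tcp_rot: [-3.141, 0.003, 1.813]
force: [-0.0, -6.4, 2.1]
gripper_width: 24.9
time_s: 7.1
tool_pos: [628.7, 212.6, 148.5]
tcp_rot: [3.142, 0.002, 1.813]
force: [-1.1, -5.8, 6.8]
gripper_width: 24.6
```

Seated: the contact force is now upward, and z is 148.5 as it was at the start. I'll release and retreat upward.

```bash
python3 -m inch '[[[0,0,0],[0,0,0]],[[0,0,0],[0,0,0]],[[0,0,0],[0,0,0]],[[0,0,0],[0,0,0]],[[0,0,0],[0,0,0]]]' 1; python3 -m inch '[[[0,0,-10],[0,0,0]],[[0,0,-30],[0,0,0]],[[0,0,-40],[0,0,0]],[[30,0,-30],[0,0,0]],[[0,0,0],[0,0,0]]]'; python3 - <<'E'
from h import *
p,d=arm.capture("scene");cv2.imwrite("pics/s8.png",cv2.resize(p[160:340,260:440],None,fx=3,fy=3))
s=arm.get_state();print(s["tool_pos"],s["tcp_rot"])
p,d=arm.capture("wrist");cv2.imwrite("pics/w8.png",p)
E
```

```text
time_s: 7.72
tool_pos: [628.1, 215.5, 147.8]
tcp_rot: [3.142, -0.0, 1.816]
force: [0.2, 0.2, -0.3]
gripper_width: 85.3
time_s: 8.35
tool_pos: [621.3, 247.9, 261.6]
tcp_rot: [3.136, -0.003, 1.82]
force: [-0.4, 0.1, 0.5]
gripper_width: 85.4
[621.07867621 245.85645197 259.51295135] [ 3.13884204e+00 -9.13487543e-04  1.81794432e+00]
```

View pics/s8.png

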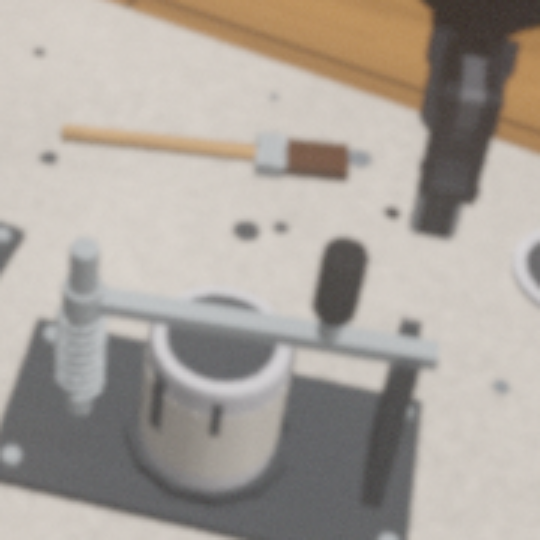

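View pics/w8.png

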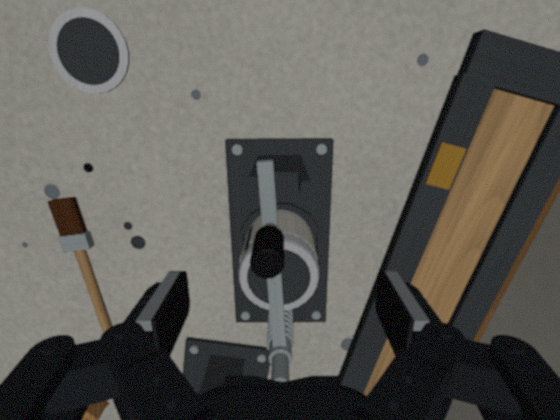

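After release the bar's tip moved from (437,375) to (437,355), towards the lip. I have to check whether it's against the lip inside the notch or on top of it.

```bash
python3 - <<'E'
from h import *
p,d=arm.capture("wrist");s=arm.get_state();pos,rot=s["tool_pos"],s["tcp_rot"];print(pos,rot)
cv2.imwrite("pics/w9.png",cv2.resize(p[130:290,200:340],None,fx=4,fy=3.7,interpolation=cv2.INTER_CUBIC))
c=arm.calibration("wrist");T=np.array(c["tool_from_camera"]);R=Ro.from_euler("xyz",rot).as_matrix();Ki=np.linalg.inv(c["mtx"])
def pt(d,u,v):
    q=Ki@np.array([u,v,1.])*np.median(d[v-1:v+2,u-1:u+2]);return R@(T[:3,:3]@q+T[:3,3])+pos
P=np.array([664.5,73]);hy=np.array([-.246,.969]);hx=np.array([.969,.246])
for v in (165,175,185,195,205):
    print(v,[(u,*np.round([(pt(d,u,v)[:2]-P)@hx,(pt(d,u,v)[:2]-P)@hy,pt(d,u,v)[2]]).astype(int)) for u in range(250,312,6)])
p,d=arm.capture("scene");cv2.imwrite("pics/s9.png",cv2.resize(p[235:335,320:420],None,fx=6,fy=6,interpolation=cv2.INTER_CUBIC))
cc=arm.calibration("scene")
for a in (104.2,107.5,112):
  for z in (115,131):
    q=P+208*np.array([np.cos(np.radians(a)),np.sin(np.radians(a))]);uv=cv2.projectPoints(np.array([[*q,z]]),cc["rvec"],cc["tvec"],cc["mtx"],None)[0].ravel();print("tip",a,z,((uv-[260,160])*3).round())
E
```

```text
[620.76538727 243.6248465  257.33733099] [-3.14078232e+00  6.05981237e-04  1.81492603e+00]
165 [(250, np.int64(-39), np.int64(183), np.int64(10)), (256, np.int64(-26), np.int64(197), np.int64(81)), (262, np.int64(-18), np.int64(205), np.int64(121)), (268, np.int64(-12), np.int64(205), np.int64(121)), (274, np.int64(-7), np.int64(204), np.int64(117)), (280, np.int64(-2), np.int64(197), np.int64(82)), (286, np.int64(4), np.int64(197), np.int64(81)), (292, np.int64(10), np.int64(197), np.int64(82)), (298, np.int64(15), np.int64(197), np.int64(82)), (304, np.int64(21), np.int64(197), np.int64(82)), (310, np.int64(33), np.int64(183), np.int64(10))]
175 [(250, np.int64(-28), np.int64(197), np.int64(126)), (256, np.int64(-23), np.int64(197), np.int64(126)), (262, np.int64(-18), np.int64(196), np.int64(121)), (268, np.int64(-13), np.int64(196), np.int64(121)), (274, np.int64(-7), np.int64(196), np.int64(121)), (280, np.int64(-2), np.int64(193), np.int64(109)), (286, np.int64(3), np.int64(193), np.int64(109)), (292, np.int64(9), np.int64(193), np.int64(110)), (298, np.int64(14), np.int64(193)
[... 1257 characters left out ...]
p.int64(-41), np.int64(132), np.int64(10)), (256, np.int64(-33), np.int64(133), np.int64(10)), (262, np.int64(-18), np.int64(168), np.int64(121)), (268, np.int64(-13), np.int64(168), np.int64(121)), (274, np.int64(-8), np.int64(168), np.int64(120)), (280, np.int64(-3), np.int64(136), np.int64(20)), (286, np.int64(4), np.int64(135), np.int64(20)), (292, np.int64(12), np.int64(135), np.int64(20)), (298, np.int64(19), np.int64(133), np.int64(12)), (304, np.int64(27), np.int64(132), np.int64(10)), (310, np.int64(35), np.int64(132), np.int64(11))]
tip 104.2 115 [434. 374.]
tip 104.2 131 [439. 357.]
tip 107.5 115 [435. 358.]
tip 107.5 131 [440. 340.]
tip 112 115 [435. 336.]
tip 112 131 [440. 319.]
```

View pics/w9.png

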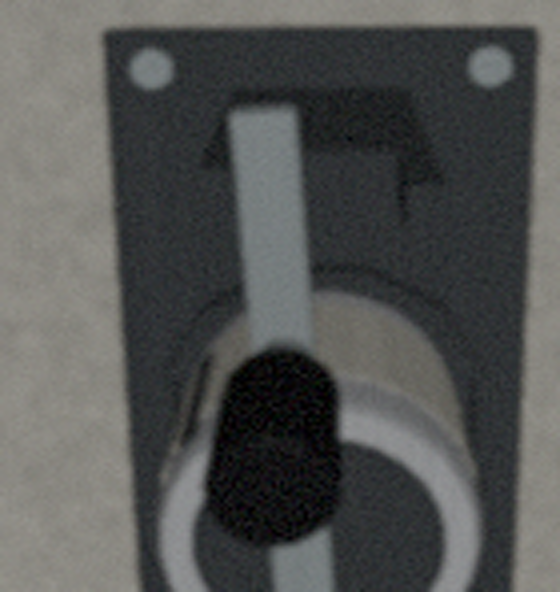

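View pics/s9.png

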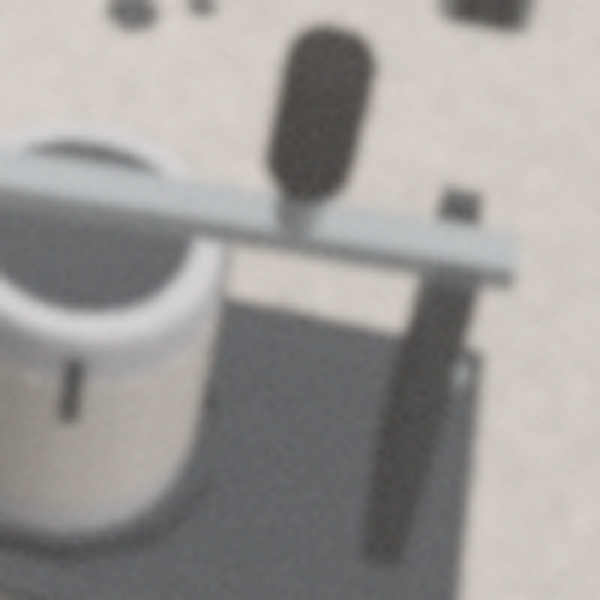

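The wrist depth shows the bar top at 121 mm, which puts its underside at about 111 mm, fully down. It lies below the lip's top (127 mm) and against its inner face, with the notch floor (110 mm) and the stop (145 mm) on the other side. It's latched and nothing is touching it, so I'll hand in.

```bash
python3 -m inch '[[[0,0,0],[0,0,0]],[[0,0,0],[0,0,0]]]'; python3 - <<'E'
from h import *
print(arm.hand_in())
E
```

```text
time_s: 8.8
tool_pos: [620.9, 243.7, 257.2]
tcp_rot: [-3.141, 0.0, 1.815]
force: [0.4, 0.2, -0.4]
gripper_width: 85.5
the job is handed in; nothing more can be done
None
```

The gate over the paint tin is latched, and I handed the job in at about 8.8 s of robot time. I gripped the knob, lifted the gate 22–25 mm, swung it about 75° clockwise over the tin and lowered it into the notch. I pressed until the force showed it was seated, then let go and backed off.

- **Latch:** after release the spring moved the bar a few millimetres across the notch, and it now rests against the inside of the lip. Wrist depth puts the bar's top at 121 mm, its underside at about 111 mm (taking the bar as about 10 mm thick), and the lip's top at about 127 mm.
- **Tin:** the scene picture shows it standing in its seat.
- **Robot:** the gripper is open about 110 mm above where it held the knob, and the wrist force reads about zero.
- **Forces:** the wrist readings I took stayed under about 10 N.

None of my final checks failed or disagreed. Two earlier readings were off, and I didn't use either:
- **Stop position:** triangulating the catch's stop failed because I had taken the lip for the stop in the scene view.
- **Post position:** one wrist-camera estimate was about 33 mm out, so I kept the two-camera position, which matched the knob's 145 mm radius.

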